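Hang the lipped parts bin on the louvred panel

ROBOT

A 6-joint arm with a two-finger parallel gripper is mounted at the origin on a cart in front of the work surface, level with it; the furniture and walls round the work are solid. World frame = base frame: x ahead of the robot, y to its left, z up, the work surface at z = 0. Lengths are in m, angles in rad, forces in N, time in s.
With the tool pointing down it reaches from about 0.325 to 0.85 m from the base axis. Payload 15.5 kg.
Tool frame: the origin (TCP) lies midway between the tips of the shut fingers; the grasp point (between the pads) lies 19 mm behind it (ctrl.hold_point_z is the distance from the TCP to the grasp point, in m); z points along the fingers, y is the line along which they close (so a half turn about z gives the same grasp; the last joint's range is limited). The gripper opens to 91 mm and grips with 3 to 60 N. Pads are 32 mm wide; open, the fingers measure 118 mm over their backs; the gripper's body (76 mm by 178 mm) begins 60 mm behind the grasp point.
Start: joints at [1.111, 0.494, 1.345, -0, 1.302, -0.096], TCP at [0.222, 0.584, 0.214] pointing down, gripper open.
Joint ranges: [-2.91, 2.91], [-0.82, 2.16], [0.22, 2.67], [-1.22, 4.37], [0.12, 2.79], [-3.08, 3.08]. Speed limits (rad/s): [1.89, 1.89, 2.57, 3.01, 3.01, 3.01].

INTERFACE

Orientations are given as a unit quaternion [w, x, y, z].
In Python, from bench import telemetry, optics, workorder, ctrl gives the robot as it stands. The module is installed in compiled form; this text tells all that it offers.
- The arm moves only by the tool play_rows, never from a script. Its argument "motion" is a list of rows, each a list of 3 entries, a list of its own where there are three numbers: the shift along the tool's x, y, z in cm, then the turn about the tool's z in rad, then the gripper command: -1 is fully open, 1 is shut, values between are in proportion. In form: [[[x, y, z], spin, grip], ...]. A call has 1 to 10 rows; each row shifts and turns the commanded pose from where the row before left it, along the tool's axes as they then stand; what a row does not reach is not made up. A row lasts 1/8 s, in which the tool goes at most 62.5 mm and 10.7 degrees, less where a joint would pass 70% of its speed; a pose out of reach is approached as far as the arm can. A call with a gripper value outside its range is refused whole. The fingers move at their own pace and stop on an object; "squeeze" is the grip in N (left out, the last holds). Time passes only in rows, so rows that do not move let the fingers close. It gives the time, the measured TCP pose, the force, the opening and the grip force at its end, in the units of the state.
- telemetry.read_state(): the state, without advancing time (a new reading comes with each control period).
- optics.get_image(name): name is "scene" or "top"; returns a dict with "frame" (480x640x3 uint8, red, green, blue), "z_map" (480x640 float32, m along the optical axis (not along the pixel's ray), 0 where there is no reading), "mtx" (3x3 intrinsics, pixels), "T" (4x4, takes a point from camera to world coordinates). Camera axes: x right, y up, looking along -z (the intrinsics and any distortion apply to the point x, -y, -z); pixel columns grow to the right and rows downward; lengths in m; the calibration is good to about 2 mm. A picture is of the moment at which its call begins.
- workorder.sign_off(): hands the job in; it is judged then, once.
The state is a dict: "clock": time; "joint_pos": joint angles; "qvel": joint speeds; "tau": joint torques, N m; "ee_pos": TCP position; "tcp_rot": TCP orientation; "wrist_force": force on the tool from outside, world axes, zero at the start; "torque": the same for the moment, N m; "width": finger opening in m; "gripper_force": force on a finger pad.
Only numpy, scipy, OpenCV 4.12 (cv2) and the standard library are available. Lean on these libraries where they do the work, as an engineer would, in place of code of your own. Each camera call takes 0.05 s, during which the arm holds its last target. There are 200 camera calls.

TASK

Put the brass loupe into the blue parts bin beside the hone stick, and hang the bin on the free upper louvre of the green panel, right of the grey bin, so that its rear lip has dropped fully down behind the louvre and it hangs level with both things inside. The louvre sits somewhere behind the bin where you cannot see it and its sheet has side play, so feel for it gently and never force the bin; leave the other things where they are.

Things in the scene. Friction and masses are not known exactly. Their poses are not given: they have to be found in the camera images.
- louvre_mark (a point): Stand axes (x square into the sheet, away from robot; y left; z up). Middle of the free upper louvre's top edge IF the sheet were pushed hard left. It has slid back: the louvre is 3 to 33 mm to the right (-y) of here, same x and z; not measured, feel for it. It is an upright blade 30 mm wide (y), 3 mm thick, top edge rounded, its back 7 mm before the sheet; slot behind it 17 mm deep.
- bin_mid (a point): Centre of the loose blue open bin (110 x 66 x 66 mm, walls and floor 3 mm, about 0.2 kg), 33 mm above its underside. x points to its rear, where the lip is; y left; z up. It hangs with its x along the stand's x. Grip across the side walls, 66 mm apart outside, full height from 22 mm in front of this point to the rear; the front is only 30 mm high. Starts upright on the worktop.
- bin_lip (a point): On the blue bin, 58.5 mm behind and 29.5 mm above bin_mid, same axes: in the downward pocket under the lip, at the web that rests on the louvre's top edge. Home = this point at the middle of that edge. Rear wall 3.5 mm in front of it; lip blade from 3 to 6.5 mm behind it, 14 mm deep; equally deep cheeks 16.5 to 20.5 mm left and right, so 1.5 mm side room. A cheek on the louvre: bin 14 mm too high.
- bin: The blue bin; origin at the centre of its underside, axes as bin_mid. Two 7 mm high heel ribs at the foot of its rear wall reach 67 mm behind the origin, 8.5 mm beyond bin_lip: with them at the sheet, the lip is midway over the slot between louvre and sheet. They pass below the louvre if bin_lip comes in 15 to 28 mm above louvre_mark; higher, they hit it. Hung, it droops 1.5 degrees.
- stand: Grey bench stand, green louvred sheet and a hung grey bin, all firm. Origin on the table under the middle of the sheet's front; axes as louvre_mark. Louvre tops 170 mm up; sheet to 196, uprights to 213 mm (y 131 to 167 mm either side). Of the two upper louvres the left holds the grey bin (66 mm wide, 125 mm out from sheet, rim 174 mm up), the right, 130 mm beside it, is free. Leave the lower row.
- loupe_mid (a point): Centre of the brass loupe, a loose waisted ring 39 mm across, 33 mm high, standing upright on the worktop, 16.5 mm below its top; 0.09 kg.
- hone_mid (a point): Centre of a slate hone stick 14 x 90 x 14 mm, loose, lying in the blue bin along its right wall (about 22 mm right of bin_mid, 23 mm below it).
- ink_jar: Bystander: dark ink jar with tin lid, 62 x 62 x 54 mm, origin at the centre of its underside.
- ink_tin_1: Bystander: red ink tin, 67 x 67 x 46 mm, origin at the centre of its underside.
- ink_tin_2: Bystander: open ink tin, 66 x 66 x 36 mm, origin at the centre of its underside.
- crayon_tin: Bystander: flat green crayon tin, 76 x 119 x 22 mm, origin at the centre of its underside.
- tissue_pack: Bystander: upright tissue pack, 70 x 104 x 188 mm, origin at the centre of its underside.
- bottle_blue: Bystander: ribbed bottle with red cap, 69 x 69 x 222 mm, origin at the centre of its underside.
- bottle_white: Bystander: white spotted bottle, 68 x 68 x 205 mm, origin at the centre of its underside.

How it is judged:
By the outcome, as a careful person would: the job done as asked, in the order asked, and still so for the second after the job is handed in, with the robot touching nothing.
It also fails if it takes over 72 s, if anything falls off the work surface, if the arm or the gripper's body presses on something with over 40 N, if the wrist force passes 120 N, or if a joint passes its speed limit or range.

## Working session

There is one attempt and no reset: what is moved stays moved. The work goes in short steps, Python scripts to look and compute and a tool call to move; the robot and the scene stay as the last step left them, time stands still between calls to the robot, and variables do not carry over. Pictures are saved under pics/ and viewed, at most 10 in all, crops included, and the job is handed in when it is done.

Besides the shell and the picture viewer there is one more tool, called after ">>>" by a JSON object that holds its "fn" and its "kwargs", one argument or row to a line. play_rows: Moves the arm, as the interface text tells. Its arguments: {"type":"object","properties":{"motion":{"type":"array"},"squeeze":{"type":"number"}},"required":["motion"]}

```bash
mkdir -p pics; ls; python3 - <<'E'
from bench import telemetry, optics, workorder, ctrl
import cv2,numpy as np
s=telemetry.read_state();print({k:np.round(v,3).tolist() for k,v in s.items()},ctrl.hold_point_z)
for n in("scene","top"):
    d=optics.get_image(n);cv2.imwrite(f"pics/{n}0.png",d["frame"][:,:,::-1]);np.savez(f"{n}0.npz",**d);print(n,d["mtx"].round(1).tolist(),d["T"].round(3).tolist(),[k for k in d], (d["z_map"]>0).mean())
E
```

```text
pics
{'clock': 0.0, 'joint_pos': [1.111, 0.494, 1.346, 0.0, 1.302, -0.096], 'qvel': [-0.002, 0.001, 0.0, -0.0, 0.001, -0.0], 'tau': [-0.003, -87.883, -38.184, 0.07, 0.053, -0.0], 'ee_pos': [0.222, 0.584, 0.213], 'tcp_rot': [-0.0, 0.181, 0.984, -0.001], 'wrist_force': [-0.432, 1.058, 0.843], 'torque': [0.025, -0.023, -0.024], 'gripper_force': 0.0, 'width': 0.091} 0.0188
scene [[468.7, 0.0, 325.4], [0.0, 468.7, 238.0], [0.0, 0.0, 1.0]] [[0.908, 0.213, -0.36, 0.069], [-0.418, 0.424, -0.804, -1.198], [-0.018, 0.88, 0.474, 0.745], [0.0, 0.0, 0.0, 1.0]] ['frame', 'z_map', 'mtx', 'T'] 0.996123046875
top [[592.6, 0.0, 330.6], [0.0, 592.6, 243.9], [0.0, 0.0, 1.0]] [[0.008, 0.984, -0.18, 0.188], [-1.0, 0.008, -0.003, -0.213], [-0.001, 0.18, 0.984, 1.923], [0.0, 0.0, 0.0, 1.0]] ['frame', 'z_map', 'mtx', 'T'] 0.9962174479166667
```

View pics/scene0.png

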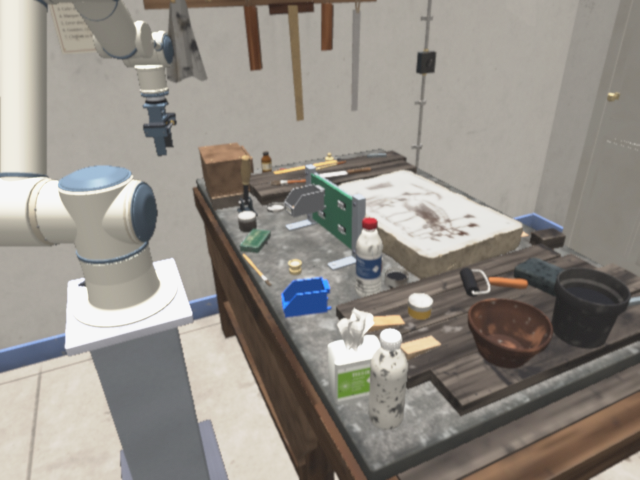

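View pics/top0.png

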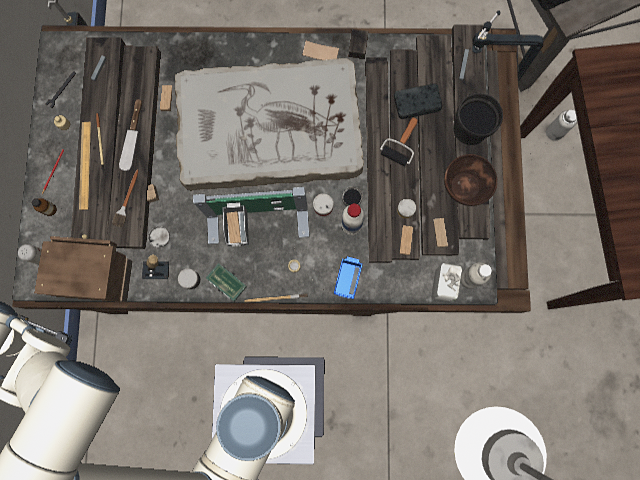

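The scene view shows the blue bin at (306,297), the loupe at (295,266), and the green sheet with the grey bin around (335,210). The top view shows the bin at (348,278), the loupe at (293,266), and the stand between (199,200) and (299,191). I'll enlarge both views around the stand and bin and measure them.

```bash
cat > h.py <<'E'
import numpy as np,cv2
from bench import telemetry, optics
def load(n): return dict(np.load(n+".npz"))
def pts(d):
    K=d["mtx"];z=d["z_map"];v,u=np.mgrid[:480,:640]
    p=np.stack([(u-K[0,2])/K[0,0]*z,-(v-K[1,2])/K[1,1]*z,-z],-1)
    return p@d["T"][:3,:3].T+d["T"][:3,3]
def ray(d,u,v,h):
    K=d["mtx"];r=d["T"][:3,:3]@np.array([(u-K[0,2])/K[0,0],-(v-K[1,2])/K[1,1],-1]);o=d["T"][:3,3]
    return o+r*(h-o[2])/r[2]
def px(d,P):
    c=d["T"][:3,:3].T@(np.array(P)-d["T"][:3,3]);K=d["mtx"];return K[0,0]*c[0]/-c[2]+K[0,2],K[1,1]*-c[1]/-c[2]+K[1,2]
E
python3 - <<'E'
from h import *
a=load("scene0");b=load("top0")
A=cv2.resize(a["frame"][150:320,225:400],None,fx=3.2,fy=3.2,interpolation=3)
B=cv2.resize(b["frame"][170:320,185:385],None,fx=4,fy=4,interpolation=3)
cv2.imwrite("pics/a1.png",A[:,:,::-1]);cv2.imwrite("pics/b1.png",B[:,:,::-1])
def rep(n,d,m,P):
    k,l,st,c=cv2.connectedComponentsWithStats(m.astype(np.uint8))
    for i in range(1,k):
        if st[i,4]>25:
            q=P[l==i];print(n,st[i].tolist(),"min",np.percentile(q,3,0).round(3),"max",np.percentile(q,97,0).round(3))
for n,d in(("scene",a),("top",b)):
    P=pts(d);h=cv2.cvtColor(d["frame"],cv2.COLOR_RGB2HSV);H,S,V=h[...,0],h[...,1],h[...,2]
    ok=(P[...,2]>-.02)&(P[...,0]>.2)&(P[...,0]<1)
    rep(n+" blue",d,(H>100)&(H<125)&(S>150)&ok,P)
    rep(n+" green",d,(H>60)&(H<90)&(S>100)&ok,P)
    rep(n+" brass",d,(H>15)&(H<30)&(S>70)&ok&(P[...,1]<.3)&(P[...,1]>-.35)&(P[...,0]<.55),P)
E
```

```text
scene blue [282, 278, 48, 38, 1416] min [ 0.369 -0.305  0.007] max [ 0.479 -0.222  0.067]
scene green [316, 177, 35, 23, 80] min [ 0.636 -0.072  0.191] max [0.653 0.125 0.198]
scene brass [242, 157, 8, 7, 34] min [0.437 0.291 0.221] max [0.458 0.3   0.243]
scene brass [243, 254, 19, 22, 91] min [ 0.351 -0.066 -0.001] max [0.369 0.071 0.011]
scene brass [290, 265, 11, 9, 77] min [ 0.448 -0.107  0.006] max [ 0.476 -0.089  0.031]
top blue [334, 259, 28, 36, 130] min [ 0.374 -0.304 -0.001] max [ 0.479 -0.223  0.074]
top blue [347, 285, 10, 14, 28] min [ 0.36  -0.29   0.012] max [ 0.398 -0.262  0.064]
top green [215, 194, 78, 11, 214] min [ 0.634 -0.086  0.163] max [0.654 0.133 0.202]
top brass [153, 255, 5, 9, 32] min [0.439 0.292 0.209] max [0.457 0.3   0.245]
top brass [288, 260, 12, 12, 43] min [ 0.446 -0.107  0.003] max [ 0.479 -0.075  0.044]
top brass [245, 295, 45, 7, 135] min [ 0.349 -0.072 -0.006] max [0.366 0.061 0.016]
```

View pics/a1.png

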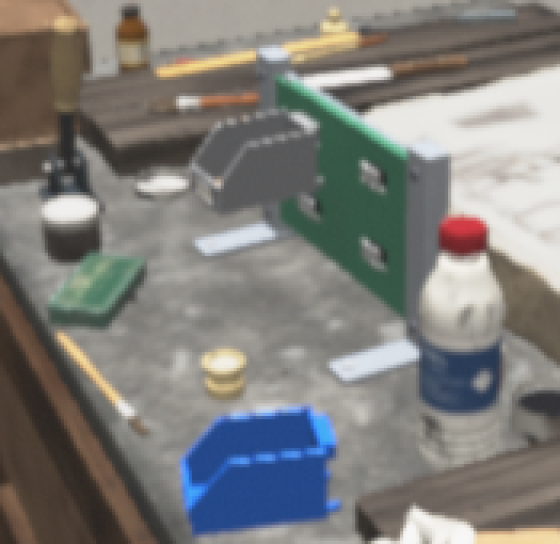

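View pics/b1.png

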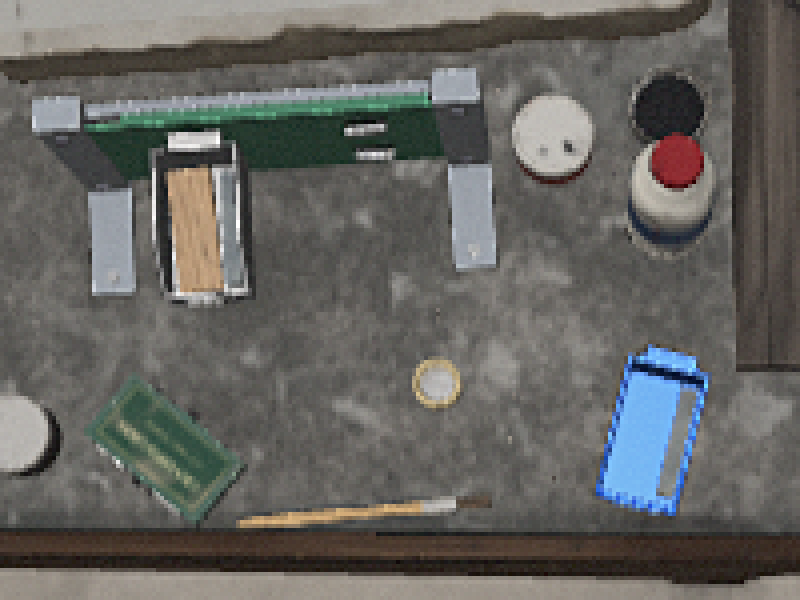

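The crops clearly show the free upper louvre as a white strip: about (365,130) in the top crop and (372,175) in the scene crop. The blue bin is yawed slightly clockwise, with its lip away from the robot. The hone lies on its right side, and the loupe is at (437,383) in the top crop. Next I'll work out the geometry.

```bash
python3 - <<'E'
from h import *
b=load("top0");a=load("scene0")
C=lambda x,y:((x+.5)/4-.5+185,(y+.5)/4-.5+170)
R=lambda x,y,h:ray(b,*C(x,y),h)
f=b["frame"].astype(int)
# louvre strips
def strip(d,u0,u1,v0,v1,h,thr):
    g=d["frame"][v0:v1,u0:u1].min(2).astype(float);m=g>thr
    v,u=np.nonzero(m);print("strip",u.min()+u0,u.max()+u0,v.mean()+v0,m.sum(), g.max());return u.min()+u0-.5,u.max()+u0+.5,v.mean()+v0
print(b["frame"][199:207,267:285].min(2))
print(b["frame"][199:207,220:248].min(2))
# uprights tops z=.213
m=((f.min(2)>120)&(f.max(2)-f.min(2)<45))
for (u0,u1,v0,v1) in((191,208,192,204),(290,308,185,197)):
    v,u=np.nonzero(m[v0:v1,u0:u1]);c=(u.mean()+u0,v.mean()+v0);print("upr",c,len(u),u.min()+u0,u.max()+u0,v.min()+v0,v.max()+v0,ray(b,*c,.213).round(4))
print("loupe",R(437,383,.033).round(4),"bin RL",R(630,355,.066).round(4),"RR",R(708,376,.066).round(4))
print("front bottom L",R(598,497,.03).round(4),"R",R(679,513,.03).round(4))
print("stand feet front L/R",[R(x,y,.003).round(4) for x,y in((92,294),(135,294),(456,268),(495,266))])
h=cv2.cvtColor(b["frame"],cv2.COLOR_RGB2HSV);mb=((h[...,0]>95)&(h[...,0]<125)&(h[...,1]>80));mb[:250]=0;mb[:,:330]=0;mb[:,370:]=0;mb[305:]=0
c=max(cv2.findContours(mb.astype(np.uint8),0,2)[0],key=cv2.contourArea);print("rect",cv2.minAreaRect(c))
P=pts(b);sel=(P[...,0]>.36)&(P[...,0]<.5)&(P[...,1]<-.2)&(P[...,1]>-.33)&(P[...,2]>.05)
q=P[sel];print(len(q),cv2.minAreaRect((q[:,:2]*1000).astype(np.float32)),np.median(q[:,2]))
P=pts(a);sel=(P[...,0]>.36)&(P[...,0]<.5)&(P[...,1]<-.2)&(P[...,1]>-.33)&(P[...,2]>.055)
q=P[sel];print(len(q),cv2.minAreaRect((q[:,:2]*1000).astype(np.float32)))
E
```

```text
[[ 27  32  30  32  45  33  36  47  29  23  35  34  29  28  24  34  39  33]
 [ 36  34  39  38  28  12   9  10   9   6  10   2  45  41  43  38  29  35]
 [ 34  39  46  16  30  81  74 119 130 140 171 168 176 199  92  37  34  36]
 [ 37  27  36  24 172 222 158 164 185 137 145 138 127 151  77  33  40  33]
 [ 33  38  34  10 126 166 116 116 129  84  76  63  44  45  37  37  45  35]
 [ 37  37  34  31  40  44  39  43  42  42  38  39  39  37  37  32  36  36]
 [ 41  35  39  36  37  33  32  29  30  31  25  29  30  41  47  34  32  36]
 [ 32  31  40  34  35  31  33  38  34  31  28  31  19  16  22  11  28  31]]
[[ 71  74  76  71  71  71  75  74  76  80  82  79  78  77  80  98  93  84
   91 100  71  69  70  56  61  52  50  58]
 [ 77  95  94  79 104  97  73  64  66  59  60  48  51  53  54  68  64  55
   63  68  45  39  43  44  36  29  29  30]
 [ 53  67  68  58  81  69  46  36  44  29  27  21  13  31  30  23  25  20
   17  27  28  31  37  35  37  40  38  39]
 [ 28  32  34  23  33  30  32  23  23  19  10  14  18   7   0  18  77  64
   77 115  35  34  35  39  39  37  35  38]
 [ 37  39  38  43  33  36  60 1
[... 622 characters left out ...]
290 307 187 195 [ 0.6599 -0.11    0.213 ]
loupe [ 0.4619 -0.0908  0.033 ] bin RL [ 0.4807 -0.2455  0.066 ] RR [ 0.4643 -0.3073  0.066 ]
front bottom L [ 0.3713 -0.2211  0.03  ] R [ 0.359  -0.2858  0.03  ]
stand feet front L/R [array([0.538 , 0.1967, 0.003 ]), array([0.5383, 0.1613, 0.003 ]), array([ 0.5622, -0.1027,  0.003 ]), array([ 0.5641, -0.1349,  0.003 ])]
rect ((347.8235168457031, 277.2059020996094), (21.10059928894043, 40.74597930908203), 14.03624439239502)
137 ((435.4242858886719, -266.9646911621094), (66.01262664794922, 100.76199340820312), 76.42894744873047) 0.06482223180314861
366 ((437.93426513671875, -265.8941955566406), (76.0230941772461, 98.76695251464844), 76.56087493896484)
```

>>> {"fn": "play_rows", "kwargs": {
  "motion": [
    [[0,0,0],0.18,-1],
    [[0,0,0],0.18,-1],
    [[0,0,0],0.18,-1],
    [[0,0,0],0.18,-1],
    [[0,0,0],0.18,-1],
    [[0,0,0],0.18,-1],
    [[0,0,0],0.18,-1],
    [[0,0,0],0.18,-1]
  ],
  "squeeze": 15
}}

```text
clock: 1.1
ee_pos: [0.2223, 0.5839, 0.2136]
tcp_rot: [0.0, 0.786, 0.618, -0.0]
wrist_force: [-0.6, -0.2, 0.1]
width: 0.0913
gripper_force: 0.0
```

```bash
cat >> h.py <<'E'
from scipy.spatial.transform import Rotation as Rn
def delta(target,yaw=None):
    "tool-frame shift (cm) and spin from the measured pose to world target, tool-y yaw in deg"
    s=telemetry.read_state();q=s["tcp_rot"];Rm=Rn.from_quat([q[1],q[2],q[3],q[0]]).as_matrix()
    d=np.array(target)-s["ee_pos"];ya=np.degrees(np.arctan2(Rm[1,1],Rm[0,1]))
    print("t",round(s["clock"],2),"pos",np.round(s["ee_pos"],4),"yaw_y",round(ya,2),"tilt",Rm[:2,2].round(4),"w",round(s["width"],4),"F",np.round(s["wrist_force"],1))
    print("tool cm",(Rm.T@d*100).round(2),"spin",None if yaw is None else round(-np.radians((yaw-ya+180)%360-180),3))
E
python3 - <<'E'
from h import *
b=load("top0");a=load("scene0")
delta([.33,.12,.2],-13.5)
print("louvre top L,R,mid",[ray(b,u,v,.170).round(4) for u,v in((270.6,202.2),(280.9,201.0),(275.8,201.5))])
y=np.array([-.0794,.9968]);x=np.array([.9968,.0794])
for n,d in(("scene",a),("top",b)):
    P=pts(d);h=cv2.cvtColor(d["frame"],cv2.COLOR_RGB2HSV)
    m=(h[...,0]>60)&(h[...,0]<95)&(h[...,1]>60)&(P[...,0]>.58)&(P[...,0]<.7)&(P[...,2]>.05)&(P[...,2]<.19)
    q=P[m];
    A=np.c_[q[:,1],q[:,2],np.ones(len(q))];k=np.ones(len(q),bool)
    for _ in range(5):
        c=np.linalg.lstsq(A[k],q[k,0],rcond=None)[0];r=q[:,0]-A@c;k=abs(r)<.004
    print(n,len(q),k.sum(),c.round(4),"x at y=-.03,z=.17:",c@[-.03,.17,1])
# scene louvre crop
print(a["frame"][196:214,334:350].min(2))
g=[ray(b,227-.5,205,.17),ray(b,239.5,205,.17)];print("grey tab",g)
E
```

```text
t 1.1 pos [0.2223 0.5839 0.2136] yaw_y -13.69 tilt [-0.0003 -0.0007] w 0.0913 F [-0.6 -0.2  0.1]
tool cm [-42.52  21.44   1.38] spin -0.003
louvre top L,R,mid [array([ 0.6357, -0.0251,  0.17  ]), array([ 0.6398, -0.0564,  0.17  ]), array([ 0.6381, -0.0409,  0.17  ])]
scene 1018 1012 [-0.0802  0.0021  0.6452] x at y=-.03,z=.17: 0.6479455853443271
top 675 666 [-0.0797 -0.0009  0.6436] x at y=-.03,z=.17: 0.6458279067966102
[[ 53  54  54  54  53  54  54  54  53  55  59  70  82  97 112 130]
 [ 54  54  54  54  54  54  54  54  55  54  55  56  62  76  91 101]
 [ 53  56  55  55  55  54  53  54  55  54  54  54  54  60  68  78]
 [ 53  54  57  68  83  70  56  54  53  54  55  53  54  55  54  61]
 [ 53  53  61  97 134 120  82  59  54  54  55  54  54  55  55  55]
 [ 53  53  63 106 161 173 132  91  67  56  54  53  54  53  55  54]
 [ 53  54  60  90 146 179 160 139 105  70  56  54  54  54  54  55]
 [ 55  54  57  79 116 139 148 154 139  97  59  50  53  53  53  54]
 [ 52  55  59  80 110 116 121 133 139 106  61  47  52  54  54  54]
 [ 53  54  60  86 118 115 112 114 117  95  58  43  52  54  54  55]
 [ 55  53  57  81 110 109 110 115 108  92  58  43  49  54  53  53]
 [ 55  54  56  63  78  87 107 125 115 100  78  53  51  54  54  54]
 [ 54  54  55  57  59  65  89 119 116 114 112  77  55  55  54  54]
 [ 53  54  54  54  55  55  66  85  97 110 120  89  60  54  53  55]
 [ 55  55  53  54  54  54  55  59  68  81  92  80  61  54  54  53]
 [ 53  54  54  54  54  53  54  54  55  58  63  62  57  54  54  55]
 [ 53  54  55  54  55  54  53  53  55  55  55  57  55  54  55  56]
 [ 55  54  55  54  53  54  54  53  55  53  54  55  53  55  53  55]]
grey tab [array([0.62595049, 0.10890296, 0.17      ]), array([0.62625186, 0.06932867, 0.17      ])]
```

>>> {"fn": "play_rows", "kwargs": {
  "motion": [
    [[-4.25,2.14,0.1],0,-1],
    [[-4.25,2.14,0.1],0,-1],
    [[-4.25,2.14,0.1],0,-1],
    [[-4.25,2.14,0.1],0,-1],
    [[-4.25,2.14,0.1],0,-1],
    [[-4.25,2.14,0.1],0,-1],
    [[-4.25,2.14,0.1],0,-1],
    [[-4.25,2.14,0.1],0,-1],
    [[-4.25,2.14,0.1],0,-1],
    [[-4.25,2.14,0.1],0,-1]
  ]
}}

```text
clock: 2.35
ee_pos: [0.3326, 0.1197, 0.2039]
tcp_rot: [0.0, 0.784, 0.62, 0.0]
wrist_force: [1.1, 1.2, -0.4]
width: 0.0911
gripper_force: 0.0
```

```bash
python3 -c "
from h import *
delta([.462,-.091,.08],-13.5);delta([.462,-.091,.004],-13.5)"
```

```text
t 2.35 pos [0.3326 0.1197 0.2039] yaw_y -13.34 tilt [0.0002 0.    ] w 0.0911 F [ 1.1  1.2 -0.4]
tool cm [-17.52  17.45  12.39] spin 0.003
t 2.35 pos [0.3326 0.1197 0.2039] yaw_y -13.34 tilt [0.0002 0.    ] w 0.0911 F [ 1.1  1.2 -0.4]
tool cm [-17.52  17.45  19.99] spin 0.003
```

>>> {"fn": "play_rows", "kwargs": {
  "motion": [
    [[-2.92,2.91,1.5],0,-1],
    [[-2.92,2.91,1.5],0,-1],
    [[-2.92,2.91,1.5],0,-1],
    [[-2.92,2.91,1.5],0,-1],
    [[-2.92,2.91,1.5],0,-1],
    [[-2.92,2.9,1.5],0,-1],
    [[0,0,2],0,-1],
    [[0,0,2],0,-1],
    [[0,0,0],0,-1]
  ]
}}

```text
clock: 3.48
ee_pos: [0.4609, -0.0894, 0.0729]
tcp_rot: [-0.001, 0.785, 0.62, -0.001]
wrist_force: [0.0, 0.6, -0.6]
width: 0.091
gripper_force: 0.0
```

```bash
python3 -c "
from h import *
delta([.462,-.091,.004],-13.5)"
```

```text
t 3.48 pos [ 0.4609 -0.0894  0.0729] yaw_y -13.36 tilt [-0.0027  0.0009] w 0.091 F [ 0.   0.6 -0.6]
tool cm [-0.13  0.17  6.89] spin 0.002
```

>>> {"fn": "play_rows", "kwargs": {
  "motion": [
    [[-0.1,0.1,2.3],0,-1],
    [[0,0,2.3],0,-1],
    [[0,0,2.2],0,-1],
    [[0,0,0],0,-0.3],
    [[0,0,0],0,0.2],
    [[0,0,0],0,1],
    [[0,0,0],0,1],
    [[0,0,0],0,1],
    [[0,0,0],0,1]
  ],
  "squeeze": 15
}}

```text
clock: 4.6
ee_pos: [0.4627, -0.0908, 0.0061]
tcp_rot: [0.0, 0.784, 0.62, 0.0]
wrist_force: [-0.3, 0.5, 4.7]
width: 0.0369
gripper_force: 15.0
```

>>> {"fn": "play_rows", "kwargs": {
  "motion": [
    [[0,0,-3],0,1],
    [[0,0,-4],0,1],
    [[0,0,-4],0,1],
    [[0,0,-2],0,1]
  ]
}}

```text
clock: 5.1
ee_pos: [0.463, -0.0909, 0.1378]
tcp_rot: [0.001, 0.784, 0.62, 0.001]
wrist_force: [-0.5, -0.3, -0.9]
width: 0.037
gripper_force: 15.0
```

```bash
python3 - <<'E'
from h import *
b=load("top0");f=b["frame"]
# rectify patch at rim height (.066) into bin axes, 0.5 mm/px
c0=np.array([.4195,-.264]);t=np.radians(-13.5);ex=np.array([np.cos(t),np.sin(t)]);ey=np.array([-ex[1],ex[0]])
def patch(h):
    mu=np.zeros((260,200),np.float32);mv=mu.copy()
    for i in range(260):
        for j in range(200):
            p=c0+ex*(.075-i*.0005)+ey*(.05-j*.0005);mu[i,j],mv[i,j]=px(b,[*p,h])
    return cv2.remap(f,mu,mv,cv2.INTER_CUBIC)
A=patch(.066);B=patch(.01)
I=np.hstack([A,B]);cv2.imwrite("pics/patch.png",cv2.resize(I,None,fx=2,fy=2)[:,:,::-1])
delta([.4164,-.2555,.13],-13.5)
E
```

```text
t 5.1 pos [ 0.463  -0.0909  0.1378] yaw_y -13.35 tilt [ 0.002  -0.0006] w 0.037 F [-0.5 -0.3 -0.9]
tool cm [-17.09  -0.73   0.78] spin 0.003
```

View pics/patch.png

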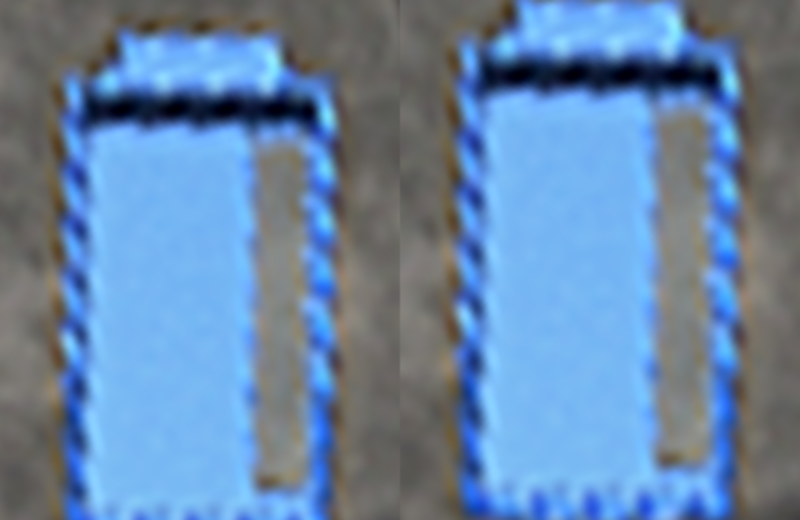

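>>> {"fn": "play_rows", "kwargs": {
  "motion": [
    [[-3.4,-0.15,0.2],0,1],
    [[-3.4,-0.15,0.2],0,1],
    [[-3.4,-0.15,0.2],0,1],
    [[-3.4,-0.15,0.2],0,1],
    [[-3.4,-0.15,0.2],0,1],
    [[0,0,2.0],0,1],
    [[0,0,2.0],0,1],
    [[0,0,0],0,1]
  ]
}}

```text
clock: 6.1
ee_pos: [0.4151, -0.2539, 0.0849]
tcp_rot: [-0.001, 0.785, 0.62, -0.0]
wrist_force: [-0.8, -0.9, -1.3]
width: 0.037
gripper_force: 15.0
```

```bash
python3 -c "
from h import *
delta([.4166,-.2545,.011],-13.5)"
```

```text
t 6.1 pos [ 0.4151 -0.2539  0.0849] yaw_y -13.36 tilt [-0.0023  0.0018] w 0.037 F [-0.8 -0.9 -1.3]
tool cm [-0.04  0.18  7.39] spin 0.002
```

>>> {"fn": "play_rows", "kwargs": {
  "motion": [
    [[0,0.15,1.5],0,1],
    [[0,0,1.5],0,1],
    [[0,0,1.0],0,1],
    [[0,0,1.0],0,1],
    [[0,0,0.8],0,1],
    [[0,0,0.6],0,1],
    [[0,0,0.4],0,1],
    [[0,0,0.2],0,1],
    [[0,0,0],0,1]
  ]
}}

```text
clock: 7.22
ee_pos: [0.4175, -0.2548, 0.0159]
tcp_rot: [0.0, 0.785, 0.62, 0.0]
wrist_force: [0.7, -0.3, -1.1]
width: 0.037
gripper_force: 15.0
```

>>> {"fn": "play_rows", "kwargs": {
  "motion": [
    [[0,0,0.3],0,1],
    [[0,0,0.2],0,1],
    [[0,0,0],0,1]
  ]
}}

```text
clock: 7.6
ee_pos: [0.4174, -0.2548, 0.0108]
tcp_rot: [-0.0, 0.785, 0.62, -0.0]
wrist_force: [0.4, -0.3, -0.6]
width: 0.0367
gripper_force: 15.0
```

>>> {"fn": "play_rows", "kwargs": {
  "motion": [
    [[0,0,0.1],0,1],
    [[0,0,0],0,0.05],
    [[0,0,0],0,-0.12],
    [[0,0,0],0,-0.12],
    [[0,0,-2],0,-0.12],
    [[0,0,-3],0,-0.12],
    [[0,0,-4],0,-0.12],
    [[0,0,-4],0,-0.12],
    [[0,0,0],0,-1]
  ]
}}

```text
clock: 8.72
ee_pos: [0.4187, -0.2558, 0.1425]
tcp_rot: [0.002, 0.784, 0.62, 0.001]
wrist_force: [-0.6, -1.2, -1.2]
width: 0.0582
gripper_force: 0.0
```

```bash
python3 - <<'E'
from h import *
for n in("scene","top"):
    d=optics.get_image(n);np.savez(n+"1.npz",**d)
    I=d["frame"][250:310,320:380] if n=="top" else d["frame"][255:330,260:350]
    cv2.imwrite(f"pics/{n}1.png",cv2.resize(I[:,:,::-1],(400,400),interpolation=3))
cv2.imwrite("pics/in1.png",np.hstack([cv2.imread("pics/scene1.png"),cv2.imread("pics/top1.png")]))
t=np.radians(-13.5);p=np.array([.4195,-.264])+.005*np.array([np.cos(t),np.sin(t)])
print(p);delta([*p,.12],-103.5)
E
```

```text
[ 0.42436185 -0.26516723]
t 8.82 pos [ 0.4174 -0.2548  0.1399] yaw_y -13.35 tilt [ 0.0005 -0.0004] w 0.0662 F [ 0.  -0.4 -0.6]
tool cm [-0.85  0.91  1.99] spin 1.573
```

View pics/in1.png

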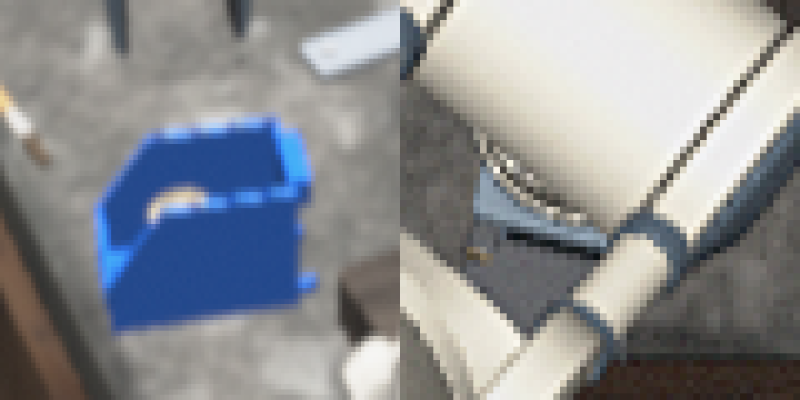

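The left crop shows the brass loupe at (175,205), low inside the bin, with the bin unmoved. The top view is hidden by the arm. Next I turn the tool and grip the bin.

>>> {"fn": "play_rows", "kwargs": {
  "motion": [
    [[-0.85,0.9,0],0,-1],
    [[0,0,0],0.175,-1],
    [[0,0,0],0.175,-1],
    [[0,0,0],0.175,-1],
    [[0,0,0],0.175,-1],
    [[0,0,0],0.175,-1],
    [[0,0,0],0.175,-1],
    [[0,0,0],0.175,-1],
    [[0,0,0],0.175,-1],
    [[0,0,0],0.17,-1]
  ]
}}

```text
clock: 10.07
ee_pos: [0.4243, -0.2656, 0.1389]
tcp_rot: [-0.0, 0.993, -0.119, -0.001]
wrist_force: [0.3, 0.1, 0.3]
width: 0.0915
gripper_force: 0.0
```

```bash
python3 -c "
from h import *
delta([.4244,-.2652,.029],-103.5)"
```

```text
t 10.07 pos [ 0.4243 -0.2656  0.1389] yaw_y -103.64 tilt [-0.0012  0.0009] w 0.0915 F [0.3 0.1 0.3]
tool cm [ 1.000e-02 -3.000e-02  1.099e+01] spin -0.002
```

>>> {"fn": "play_rows", "kwargs": {
  "motion": [
    [[0,0,3],0,-1],
    [[0,0,3],0,-1],
    [[0,0,3],0,-1],
    [[0,0,2],0,-1],
    [[0,0,0],0,-0.7],
    [[0,0,0],0,-0.55],
    [[0,0,0],0,-0.45],
    [[0,0,0],0,0],
    [[0,0,0],0,0],
    [[0,0,0],0,0]
  ],
  "squeeze": 30
}}

```text
clock: 11.32
ee_pos: [0.4245, -0.2653, 0.0305]
tcp_rot: [0.0, 0.993, -0.116, 0.0]
wrist_force: [-0.0, 2.1, 6.9]
width: 0.0657
gripper_force: 30.0
```

>>> {"fn": "play_rows", "kwargs": {
  "motion": [
    [[0,0,-1],0,0],
    [[0,0,-2],0,0],
    [[0,0,-3],0,0],
    [[0,0,-3],0,0],
    [[0,0,-3],0,0],
    [[0,0,-1],-0.08,0],
    [[0,0,0],-0.08,0],
    [[0,0,0],-0.08,0],
    [[0,0,0],-0.076,0],
    [[0,0,0],0,0]
  ]
}}

```text
clock: 12.58
ee_pos: [0.4241, -0.2651, 0.1604]
tcp_rot: [0.0, 0.999, 0.042, 0.0]
wrist_force: [-0.1, -0.8, -3.6]
width: 0.066
gripper_force: 30.0
```

```bash
python3 -c "
from h import *
b=load('top0');print('bottle',ray(b,185+677/4,170+160/4,.222))
delta([.425,-.058,.160],-85.43);delta([.535,-.0493,.160],-85.43)"
```

```text
bottle [ 0.60065036 -0.27793718  0.222     ]
t 12.57 pos [ 0.4241 -0.2651  0.1604] yaw_y -85.22 tilt [ 0.0001 -0.0002] w 0.066 F [-0.1 -0.8 -3.6]
tool cm [  1.82 -20.63   0.03] spin 0.004
t 12.57 pos [ 0.4241 -0.2651  0.1604] yaw_y -85.22 tilt [ 0.0001 -0.0002] w 0.066 F [-0.1 -0.8 -3.6]
tool cm [ 12.85 -20.58   0.03] spin 0.004
```

>>> {"fn": "play_rows", "kwargs": {
  "motion": [
    [[0.26,-2.94,0],0,0],
    [[0.26,-2.94,0],0,0],
    [[0.26,-2.94,0],0,0],
    [[0.26,-2.94,0],0,0],
    [[0.26,-2.94,0],0.004,0],
    [[0.26,-2.94,0],0,0],
    [[0.26,-2.94,0],0,0],
    [[3,0,0],0,0],
    [[3,0,0],0,0],
    [[3,0,0],0,0]
  ]
}}

```text
clock: 13.82
ee_pos: [0.5159, -0.0512, 0.1603]
tcp_rot: [0.0, 0.999, 0.039, 0.0]
wrist_force: [1.0, -0.6, -3.1]
width: 0.0659
gripper_force: 30.0
```

```bash
python3 - <<'E'
from h import *
d=optics.get_image("scene");np.savez("scene2.npz",**d)
e=optics.get_image("top");np.savez("top2.npz",**e)
A=cv2.resize(d["frame"][170:270,280:400],(480,400),interpolation=3);B=cv2.resize(e["frame"][180:260,220:300],(320,320),interpolation=3)
B=cv2.copyMakeBorder(B,0,80,0,0,0);cv2.imwrite("pics/pre.png",np.hstack([A,B])[:,:,::-1])
delta([.535,-.0493,.160],-85.43)
s=telemetry.read_state();p=s["ee_pos"];x=np.array([.9968,.0797,0]);
print("expected lip",p+.0535*x+[0,0,.032])
P=pts(d);h=cv2.cvtColor(d["frame"],cv2.COLOR_RGB2HSV)
m=(h[...,0]>100)&(h[...,0]<125)&(h[...,1]>150)&(P[...,0]>.4)&(P[...,0]<.68)&(P[...,2]>.08)&(P[...,1]>-.12)&(P[...,1]<.05)
q=P[m]-p;y=np.array([-.0797,.9968,0])
print(m.sum(),"rel TCP: x",np.percentile(q@x,[1,50,99]).round(4),"y",np.percentile(q@y,[1,99]).round(4),"z",np.percentile(q[:,2],[1,99]).round(4))
E
```

```text
t 13.93 pos [ 0.518  -0.0514  0.1603] yaw_y -85.52 tilt [ 0.0024 -0.0004] w 0.0657 F [ 0.4 -0.5 -2.6]
tool cm [ 1.72 -0.07  0.03] spin -0.001
expected lip [ 0.5712848  -0.04711914  0.19225495]
769 rel TCP: x [-0.0599 -0.0129  0.0594] y [-0.0379  0.0357] z [-0.0259  0.039 ]
```

View pics/pre.png

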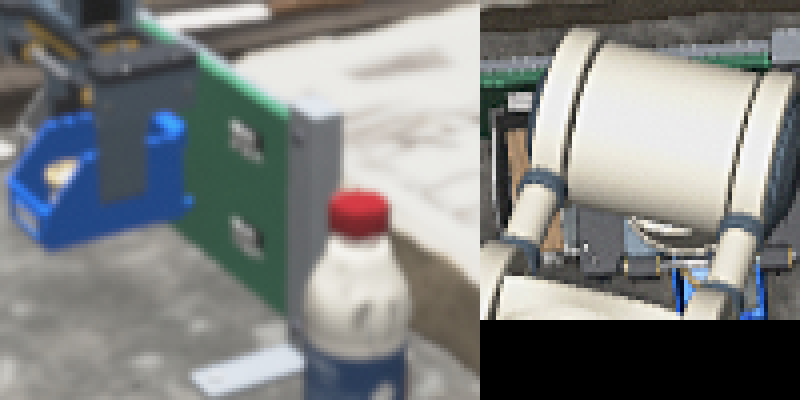

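The left crop shows the bin held level, with the loupe inside at (60,175) and the free upper louvre at (245,140) behind it. In the top crop the gripper hides the bin. Now I come in towards the sheet.

>>> {"fn": "play_rows", "kwargs": {
  "motion": [
    [[2,-0.1,0],0,0],
    [[2,0,0],0,0],
    [[1.2,0,0],0,0],
    [[0,0,0],0,0],
    [[0,0,0],0,0]
  ]
}}

```text
clock: 14.55
ee_pos: [0.5659, -0.0463, 0.1598]
tcp_rot: [-0.0, 0.999, 0.04, -0.0]
wrist_force: [-0.1, -0.8, -3.2]
width: 0.0661
gripper_force: 30.0
```

```bash
cat >> h.py <<'E'
def lip():
    s=telemetry.read_state();q=s["tcp_rot"];Rm=Rn.from_quat([q[1],q[2],q[3],q[0]]).as_matrix()
    l=s["ee_pos"]+Rm@[.0535,0,-.032]-np.array([.638,-.041,.17]);ex=np.array([.9968,.0797,0]);ey=np.array([-.0797,.9968,0]);F=np.array(s["wrist_force"])
    print("t",round(s["clock"],2),"lip-louvre est mm: x %.1f y %.1f z %.1f"%tuple(1000*np.array([l@ex,l@ey,l[2]])),"yaw",np.degrees(np.arctan2(Rm[1,1],Rm[0,1])).round(2),"F x %.1f y %.1f z %.1f"%(F@ex,F@ey,F[2]),"w",round(s["width"],4))
E
python3 -c "
from h import *
lip()"
```

```text
t 14.55 lip-louvre est mm: x -18.7 y 0.5 z 21.8 yaw -85.45 F x -0.2 y -0.8 z -3.2 w 0.0661
```

>>> {"fn": "play_rows", "kwargs": {
  "motion": [
    [[0.5,0,0],0,0],
    [[0.4,0,0],0,0],
    [[0.3,0,0],0,0],
    [[0.2,0,0],0,0],
    [[0,0,0],0,0]
  ]
}}

```text
clock: 15.18
ee_pos: [0.5809, -0.0451, 0.1599]
tcp_rot: [-0.0, 0.999, 0.04, -0.0]
wrist_force: [-0.1, -1.0, -3.0]
width: 0.0662
gripper_force: 30.0
```

```bash
python3 -c "
from h import *
lip()"
```

```text
t 15.18 lip-louvre est mm: x -3.7 y 0.4 z 21.9 yaw -85.43 F x -0.2 y -1.0 z -3.0 w 0.0662
```

>>> {"fn": "play_rows", "kwargs": {
  "motion": [
    [[0.15,0,0],0,0],
    [[0.1,0,0],0,0],
    [[0.1,0,0],0,0],
    [[0,0,0],0,0]
  ]
}}

```text
clock: 15.68
ee_pos: [0.5837, -0.0449, 0.1598]
tcp_rot: [-0.0, 0.999, 0.04, -0.001]
wrist_force: [-3.8, -1.2, -1.8]
width: 0.0659
gripper_force: 30.0
```

```bash
python3 -c "
from h import *
lip()"
```

```text
t 15.68 lip-louvre est mm: x -0.9 y 0.5 z 21.7 yaw -85.43 F x -3.9 y -0.9 z -1.8 w 0.0659
```

The heels reached the sheet at about 4 N, right where expected. I'll back off slightly and lower, feeling for the louvre.

>>> {"fn": "play_rows", "kwargs": {
  "motion": [
    [[-0.06,0,0.3],0,0],
    [[0,0,0.2],0,0],
    [[0,0,0.15],0,0],
    [[0,0,0.15],0,0],
    [[0,0,0.15],0,0],
    [[0,0,0],0,0]
  ]
}}

```text
clock: 16.42
ee_pos: [0.5836, -0.0448, 0.1502]
tcp_rot: [-0.0, 0.999, 0.04, -0.0]
wrist_force: [-2.0, 1.3, -4.9]
width: 0.0659
gripper_force: 30.0
```

```bash
python3 -c "
from h import *
lip()"
```

```text
t 16.43 lip-louvre est mm: x -1.0 y 0.5 z 12.2 yaw -85.43 F x -1.9 y 1.4 z -4.9 w 0.0659
```

>>> {"fn": "play_rows", "kwargs": {
  "motion": [
    [[0,0,0.15],0,0],
    [[0,0,0.15],0,0],
    [[0,0,0.15],0,0],
    [[0,0,0],0,0]
  ]
}}

```text
clock: 16.92
ee_pos: [0.5837, -0.0448, 0.1458]
tcp_rot: [-0.0, 0.999, 0.04, -0.0]
wrist_force: [-3.3, 1.3, -3.3]
width: 0.066
gripper_force: 30.0
```

```bash
python3 -c "
from h import *
lip()"
```

```text
t 16.93 lip-louvre est mm: x -1.0 y 0.5 z 7.7 yaw -85.43 F x -3.2 y 1.6 z -3.3 w 0.066
```

>>> {"fn": "play_rows", "kwargs": {
  "motion": [
    [[-0.04,0,0.15],0,0],
    [[0,0,0.15],0,0],
    [[0,0,0.15],0,0],
    [[0,0,0.1],0,0],
    [[0,0,0],0,0]
  ]
}}

```text
clock: 17.55
ee_pos: [0.5835, -0.0448, 0.1404]
tcp_rot: [-0.0, 0.999, 0.04, 0.0]
wrist_force: [-0.4, 3.6, -1.8]
width: 0.0662
gripper_force: 30.0
```

```bash
python3 -c "
from h import *
lip()"
```

```text
t 17.55 lip-louvre est mm: x -1.1 y 0.5 z 2.4 yaw -85.43 F x -0.1 y 3.6 z -1.8 w 0.0662
```

>>> {"fn": "play_rows", "kwargs": {
  "motion": [
    [[0,-0.05,0.1],0,0],
    [[0,0,0.1],0,0],
    [[0,0,0.05],0,0],
    [[0,0,0],0,0]
  ]
}}

```text
clock: 18.05
ee_pos: [0.5833, -0.0446, 0.1379]
tcp_rot: [0.0, 0.999, 0.04, 0.0]
wrist_force: [-0.2, 0.7, -2.4]
width: 0.0652
gripper_force: 30.0
```

```bash
python3 -c "
from h import *
lip()"
```

```text
t 18.05 lip-louvre est mm: x -1.3 y 0.8 z -0.1 yaw -85.43 F x -0.1 y 0.8 z -2.4 w 0.0652
```

>>> {"fn": "play_rows", "kwargs": {
  "motion": [
    [[0,0,0.08],0,0],
    [[0,0,0.08],0,0],
    [[0,0,0],0,0]
  ]
}}

```text
clock: 18.42
ee_pos: [0.5834, -0.0446, 0.1372]
tcp_rot: [0.0, 0.999, 0.04, 0.0]
wrist_force: [-5.2, -1.6, 12.4]
width: 0.066
gripper_force: 30.0
```

```bash
python3 -c "
from h import *
lip()"
```

```text
t 18.43 lip-louvre est mm: x -1.2 y 0.8 z -0.7 yaw -85.43 F x -5.3 y -1.1 z 12.4 w 0.066
```

It is seated at 12 N, a full 14 mm below the height where it would have caught. I'll ease off and release gently.

>>> {"fn": "play_rows", "kwargs": {
  "motion": [
    [[0,0,-0.07],0,0],
    [[0,0,0],0,0],
    [[0,0,0],0,0],
    [[0,0,0],0,0]
  ],
  "squeeze": 4
}}

```text
clock: 18.92
ee_pos: [0.5832, -0.0445, 0.1371]
tcp_rot: [0.0, 0.999, 0.04, -0.0]
wrist_force: [-2.3, -3.3, 4.2]
width: 0.066
gripper_force: 4.0
```

>>> {"fn": "play_rows", "kwargs": {
  "motion": [
    [[0,0,0],0,-0.48],
    [[0,0,0],0,-0.55],
    [[0,0,0],0,-0.65],
    [[0,0,0],0,-0.8],
    [[0,0,0],0,-1],
    [[0,0,0],0,-1],
    [[0,0,0],0,-1],
    [[0,0,0],0,-1]
  ]
}}

```text
clock: 19.92
ee_pos: [0.5833, -0.0444, 0.137]
tcp_rot: [0.0, 0.999, 0.04, 0.0]
wrist_force: [0.3, 0.8, 0.2]
width: 0.0915
gripper_force: 0.0
```

```bash
python3 -c "
from h import *
lip()"
```

```text
t 19.93 lip-louvre est mm: x -1.3 y 0.9 z -0.9 yaw -85.43 F x 0.4 y 0.7 z 0.2 w 0.0915
```

Fingers are clear. I'll lift straight up, back away, and look.

>>> {"fn": "play_rows", "kwargs": {
  "motion": [
    [[0,0,-1],0,-1],
    [[0,0,-2],0,-1],
    [[0,0,-3],0,-1],
    [[0,0,-4],0,-1],
    [[-2,0,-4],0,-1],
    [[-4,0,-2],0,-1],
    [[-5,0,0],0,-1],
    [[-5,0,0],0,-1],
    [[-3,0,0],0,-1],
    [[0,0,0],0,-1]
  ]
}}

```text
clock: 21.18
ee_pos: [0.3924, -0.0595, 0.2979]
tcp_rot: [0.0, 0.999, 0.04, 0.001]
wrist_force: [0.7, -0.5, 0.0]
width: 0.091
gripper_force: 0.0
```

```bash
python3 - <<'E'
from h import *
d=optics.get_image("scene");e=optics.get_image("top")
A=cv2.resize(d["frame"][170:270,280:400],(480,400),interpolation=3);B=cv2.resize(e["frame"][180:260,220:300],(320,320),interpolation=3)
B=cv2.copyMakeBorder(B,0,80,0,0,0);cv2.imwrite("pics/post.png",np.hstack([A,B])[:,:,::-1])
P=pts(d);h=cv2.cvtColor(d["frame"],cv2.COLOR_RGB2HSV)
m=(h[...,0]>100)&(h[...,0]<125)&(h[...,1]>150)&(P[...,0]>.4)&(P[...,0]<.68)&(P[...,2]>.08)&(P[...,1]>-.12)&(P[...,1]<.05)
q=P[m]-[.638,-.041,.17];x=np.array([.9968,.0797,0]);y=np.array([-.0797,.9968,0])
print(m.sum(),"x",np.percentile(q@x,[1,99]).round(4),"y",np.percentile(q@y,[1,99]).round(4),"z",np.percentile(q[:,2],[1,99]).round(4))
lip()
E
```

```text
1011 x [-0.1125  0.011 ] y [-0.0361  0.0375] z [-0.0589  0.0057]
t 21.27 lip-louvre est mm: x -190.8 y 0.8 z 159.8 yaw -85.45 F x 1.0 y -0.3 z 0.1 w 0.0911
```

View pics/post.png

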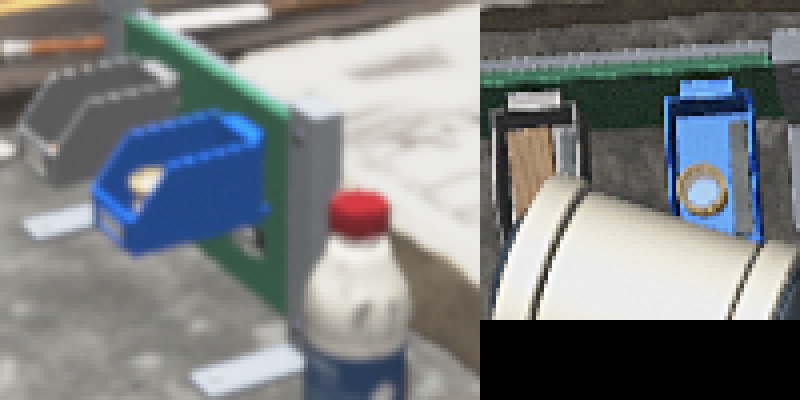

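The blue bin hangs level beside the grey one at (180,180) in the left crop. In the top crop the loupe at (703,190) stands upright beside the hone at (738,180). The lip sits at louvre height and the robot is clear, so I'm handing in.

```bash
python3 -c "
from bench import workorder
print(workorder.sign_off())"
```

```text
the job is handed in; nothing more can be done
None
```

The blue bin hangs level on the free upper louvre, right of the grey bin, with its lip fully down and both the loupe and the hone stick inside; the job was handed in at about 21 s, with the robot clear.

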